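# Find the high side of a shaker spindle between bench centres

### The job

The eccentric spindle of the orbital shaker sits between the bench centres. With a light grip throughout, slide the dial gauge towards the spindle by its square post until its plunger just bears on the eccentric journal and the needle is clearly off its rest, then turn the spindle by its pulley, watching the needle, until the journal's high side is squarely under the plunger (needle at the very top of its swing), and let go. Never run the plunger to the end of its travel, and leave the two reagent bottles and the jar standing.

Things in the scene. Friction and masses are not known exactly. Their poses are not given: they have to be found in the camera images.
- bench_centres: green bench centres fixed to the table: bed 235 (x) by 320 (y) mm, 22 mm high, a stock 50 by 36 mm, 122 mm high, at each end (y = +-137 mm). Origin: on the table under the middle of the spindle axis; y along the spindle, z up, x from the spindle to the dial gauge. The spindle, 16 mm thick, turns endlessly about y either way, 100 mm above the table; about 0.1 N m of friction holds it where left
- wheel_centre (a point): the centre of the spindle's plain aluminium pulley disc, 90 mm in diameter, 12 mm thick along y (hub 30 mm in diameter, 24 mm long), on the spindle axis at y = +35 mm; does not turn with it; axes as bench_centres. The disc can be pinched on its flat faces some 10 mm below the top rim and carried round the axis to 0.9 rad either side of the top; about 60 mm is free on both sides of it
- journal_axis (a point): the point of the spindle axis (at y = -50 mm) inside the eccentric journal; does not turn with it; axes as bench_centres. The journal is a steel cylinder 32 mm in diameter, 44 mm long, its centre 8 mm off the axis. At the start its high side points anywhere except within 1.2 rad of the plunger; where is not known. Pads may slip on the pulley: trust the needle
- gauge_post (a point): the middle of the top of the square steel post, 16 by 16 mm, on the gauge's slide; top 160 mm above the table, its upper 45 mm free on all sides; axes as bench_centres. The dial, 66 mm in diameter, its centre 70 mm to -y of the post, has its white face up at 112 mm. The slide runs along x with about 7 N of friction and stays where it is left
- gauge_slide (a joint): travel of the gauge's slide, m: 0 fully back, 0.050 fully up; grows as the gauge moves towards the spindle (its -x)
- plunger_tip (a point): the foremost point of the plunger's round tip (8 mm in diameter), at spindle height at y = -50 mm; it points along -x at the spindle axis and moves with both the slide and the plunger; axes as bench_centres
- plunger (a joint): how far the plunger is pressed in, m: 0 free, 0.026 end of its travel; sprung, 0.6 N free to 1.8 N fully in
- needle (a joint): the needle of the dial, rad: 0 at rest (pointing to the spindle), grows clockwise seen from above by 0.2 rad for every mm that the plunger is pressed in
- reagent_tall: clear bottle with a white cap, 56 mm in diameter, 125 mm high, standing past the -y stock; origin under its foot
- reagent_short: white bottle with a white cap, 48 mm in diameter, 95 mm high, next to it; origin under its foot
- sample_jar: wide clear jar with a white lid, 68 mm in diameter, 75 mm high, standing past the +y stock; origin under its foot

How it is judged:
By the outcome, as a careful person would: the job done as asked, in the order asked, and still so for the second after the job is handed in, with the robot touching nothing.
It also fails if it takes over 72 s, if anything falls off the work surface, if the arm or the gripper's body presses on something with over 40 N, if the wrist force passes 120 N, or if a joint passes its speed limit or range.

### The arm

A 6-joint arm with a two-finger parallel gripper is mounted at the origin on the work surface. World frame = base frame: x ahead of the robot, y to its left, z up, the work surface at z = 0. Lengths are in m, angles in rad, forces in N, time in s.
With the tool pointing down it reaches from about 0.275 to 0.825 m from the base axis. Payload 5.2 kg.
Tool frame: the origin (TCP) lies at the centre of the arm's flange, where the gripper is bolted on; the fingertips stand 186 mm ahead of it and the grasp point (between the pads) lies 167 mm ahead of it; z points along the fingers, y is the direction in which the jaws open and shut (so a half turn about z gives the same grasp; the last joint's range is limited). The gripper opens to 93 mm and grips with 3 to 60 N. Pads are 15 mm wide; open, the fingers measure 128 mm over their backs; the gripper's body (75 mm by 188 mm) begins 65 mm behind the grasp point.
Start: joints at [0.956, 0.259, 1.535, -0, 1.348, -0.203], TCP at [0.22, 0.504, 0.405] pointing down, gripper open.
Joint ranges: [-3.14, 3.14], [-0.91, 2.08], [0.19, 2.58], [-1.22, 4.36], [0.22, 2.71], [-3.12, 3.12]. Speed limits (rad/s): [2.57, 2.57, 3.14, 3.14, 3.14, 3.14].

### API

Orientations are given as a unit quaternion [x, y, z, w].
In Python, from plant import observe, cams, order gives the robot as it stands.
- The arm moves only by the tool drive_tool, never from a script. Its argument "moves" is one flat list of numbers, 4 for each row, row after row: the shift along the world's x, y, z in mm, then the turn about the world's z in degrees. A call has 1 to 5 rows; each row is the pose to reach, as a shift and turn from the pose commanded when the call began; what a row does not reach only later rows make up. A row lasts 1/10 s, in which the tool goes at most 50 mm and 8.59 degrees, less where a joint would pass 70% of its speed; a pose out of reach is approached as far as the arm can. A call with a gripper value outside its range is refused whole. "jaw" is the closure, from 0 (fully open) to 1 (shut), set as the call begins (left out, the last holds). The fingers move at their own pace and stop on an object; "grip_force" is the grip in N (left out, the last holds). Time passes only in rows, so rows that repeat a pose let the fingers close. It gives the time, the measured TCP pose, the force and the opening at its end, in the units of the state.
- observe(): the state, without advancing time (a new reading comes with each control period).
- cams.grab_frame(name): name is "scene" or "side" or "wrist"; returns (picture, depth): 420x560x3 uint8, red, green, blue; 420x560 float32, m along the optical axis (not along the pixel's ray), 0 where there is no reading.
- cams.camera_params(name): a dict with "K" (3x3 intrinsics, pixels), "k1" (the pictures are not rectified: a ray, as slopes to the right and down, at radius r is drawn at 1 + k1 r^2 times it, then the intrinsics apply), "R" (3x3) and "t" (3): a world point X has camera coordinates R X + t. Camera axes: x right, y down, z forward; pixel columns grow to the right and rows downward; lengths in m; the calibration is good to about 2 mm. A picture is of the moment at which its call begins: read the wrist's pose just before it. camera_params takes no time and is no camera call; for the wrist camera it gives the pose at the moment of the call.
- order.sign_off(): hands the job in, once; it reports no verdict.
The state is a dict: "time": time; "joints": joint angles; "joint_vel": joint speeds; "joint_torque": joint torques, N m; "tcp_pos": TCP position; "tcp_rot": TCP orientation; "wrist_force": force on the tool from outside, world axes, zero at the start; "moment": the same for the moment, N m; "opening": opening from 0.0 (shut) to 1.0 (fully open).
Only numpy, scipy, OpenCV 4.12 (cv2) and the standard library are available. Lean on these libraries where they do the work, as an engineer would, in place of code of your own. Each camera call takes 0.05 s, during which the arm holds its last target. There are 200 camera calls.

## Working session

There is one attempt and no reset: what is moved stays moved. The work goes in short steps, Python scripts to look and compute and a tool call to move; the robot and the scene stay as the last step left them, time stands still between calls to the robot, and variables do not carry over. Pictures are saved under pics/ and viewed, about 8 in all and at most 12, crops included, and the job is handed in when it is done.

Besides the shell and the picture viewer there is one more tool, called after "Request:" as name(argument=value, ...), one argument or row to a line, values as JSON. drive_tool: Moves the arm, as the interface text tells. Its arguments: {"type":"object","properties":{"moves":{"type":"array"},"jaw":{"type":"number"},"grip_force":{"type":"number"}},"required":["moves"]}

```bash
mkdir -p pics; ls; python3 - <<'E'
from plant import observe, cams, order
import cv2,numpy as np
s=observe();print({k:np.round(v,3) for k,v in s.items()})
ims=[]
for n in("scene","side"):
    p,d=cams.grab_frame(n);c=cams.camera_params(n);print(n,{k:np.round(v,3).tolist() for k,v in c.items()})
    np.savez(f"pics/{n}0.npz",p=p,d=d,**c)
    cv2.imwrite(f"pics/{n}0.png",p[:,:,::-1])
E
```

```text
pics
{'time': np.float64(0.0), 'joints': array([ 0.956,  0.259,  1.536, -0.   ,  1.348, -0.203]), 'joint_vel': array([-0.   , -0.001,  0.001, -0.   , -0.   , -0.002]), 'joint_torque': array([ 1.0000e-03, -4.3731e+01, -2.8400e+01,  7.2000e-02,  4.1000e-02,
       -0.0000e+00]), 'tcp_pos': array([0.22 , 0.504, 0.404]), 'tcp_rot': array([ 0.204,  0.979, -0.001, -0.   ]), 'wrist_force': array([-0.428,  0.61 ,  0.019]), 'moment': array([-0.032, -0.024, -0.02 ]), 'opening': np.float64(1.001)}
scene {'K': [[397.577, 0.0, 281.262], [0.0, 397.577, 204.026], [0.0, 0.0, 1.0]], 'k1': -0.1, 'R': [[-0.184, 0.983, -0.022], [0.683, 0.112, -0.722], [-0.707, -0.148, -0.692]], 't': [0.083, -0.348, 1.29]}
side {'K': [[411.248, 0.0, 275.833], [0.0, 411.248, 203.824], [0.0, 0.0, 1.0]], 'k1': 0.02, 'R': [[0.959, -0.284, -0.003], [-0.183, -0.61, -0.771], [0.217, 0.74, -0.637]], 't': [-0.573, 0.21, 0.934]}
```

View pics/scene0.png

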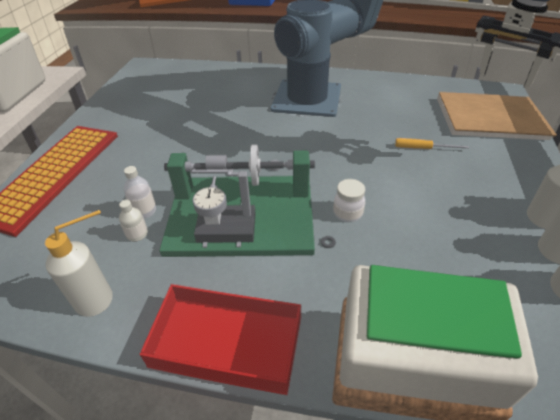

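View pics/side0.png

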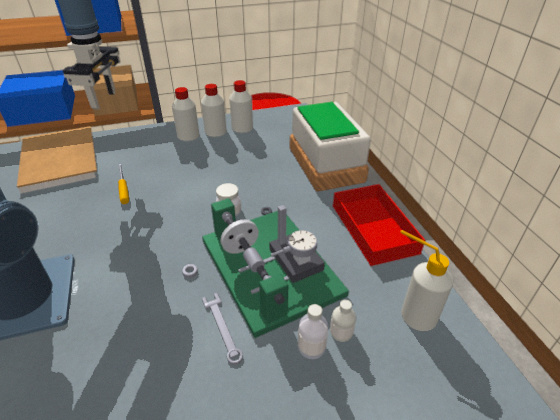

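The scene view shows the green bench with its stocks near pixels (178,175) and (302,172), the dial at (209,203), the post at about (245,190) and the pulley at (255,165). The side view shows the same bench at about (270,260). The gauge is on the side away from the robot. Next I'll measure from the depth images.

```bash
cat > h.py <<'E'
import numpy as np,cv2
from plant import observe,cams,order
def norm(uv,c):
    uv=np.asarray(uv,float).reshape(-1,1,2)
    return cv2.undistortPoints(uv,np.array(c["K"]),np.array([float(c["k1"]),0,0,0])).reshape(-1,2)
def cloud(p,d,c):
    h,w=d.shape;v,u=np.mgrid[:h,:w]
    n=norm(np.stack([u.ravel(),v.ravel()],1),c)
    z=d.ravel().astype(float);X=np.c_[n*z[:,None],z]
    W=(X-np.array(c["t"]))@np.array(c["R"])
    W[z==0]=np.nan
    return W.reshape(h,w,3)
def toplane(uv,z,c):
    n=norm(uv,c);R=np.array(c["R"]);o=-R.T@np.array(c["t"])
    r=np.c_[n,np.ones(len(n))]@R
    return o+r*((z-o[2])/r[:,2])[:,None]
def proj(X,c):
    X=np.atleast_2d(X);Y=X@np.array(c["R"]).T+np.array(c["t"]);n=Y[:,:2]/Y[:,2:]
    n=n*(1+float(c["k1"])*(n**2).sum(1))[:,None];K=np.array(c["K"])
    return n*[K[0,0],K[1,1]]+K[:2,2]
E
python3 - <<'E'
from h import *
for n in("scene","side"):
    f=np.load(f"pics/{n}0.npz");W=cloud(f["p"],f["d"],f);hsv=cv2.cvtColor(f["p"],cv2.COLOR_RGB2HSV)
    x,y,z=W[...,0],W[...,1],W[...,2]
    g=(hsv[...,0]>50)&(hsv[...,0]<90)&(hsv[...,1]>80)&(x<.75)&(x>.2)
    print(n,"green z hist",np.histogram(z[g],bins=np.arange(0,.14,.01)))
    m=(g&(z>.114)&(z<.13)).astype(np.uint8)
    k,l,st,ce=cv2.connectedComponentsWithStats(m)
    for i in range(1,k):
        if st[i,4]>15:
            P=W[l==i];print(" stock",st[i,4],P.mean(0).round(4),cv2.minAreaRect((P[:,:2]*1000).astype(np.float32)))
    m=g&(z>.014)&(z<.03);P=W[m];print(" bed",cv2.minAreaRect((P[:,:2]*1000).astype(np.float32)),len(P))
    m=(z>.145)&(z<.175)&(x>.3)&(x<.75)&(abs(y)<.4);m=m.astype(np.uint8)
    k,l,st,ce=cv2.connectedComponentsWithStats(m)
    for i in range(1,k):
        if st[i,4]>5:P=W[l==i];print(" tall",st[i],P.mean(0).round(4),P.min(0).round(3),P.max(0).round(3))
    I=cv2.resize(f["p"][130:270,140:340] if n=="scene" else f["p"][170:370,180:380],None,fx=4 if n=="scene" else 3,fy=4 if n=="scene" else 3,interpolation=cv2.INTER_CUBIC)
    cv2.imwrite(f"pics/{n}0c.png",I[:,:,::-1])
E
```

```text
scene green z hist (array([   0, 1549, 2649,    1,    0,    1,    0,    0,    0,    0,    0,
        128,  192,    0]), array([0.  , 0.01, 0.02, 0.03, 0.04, 0.05, 0.06, 0.07, 0.08, 0.09, 0.1 ,
       0.11, 0.12, 0.13, 0.14]))
 stock 165 [0.4801 0.0518 0.12  ] ((478.85400390625, 50.932167053222656), (44.72005844116211, 29.84829330444336), 11.061173439025879)
 stock 155 [ 0.529  -0.2151  0.1207] ((529.3619995117188, -216.0572509765625), (42.708404541015625, 30.688365936279297), 11.976491928100586)
 bed ((563.6748046875, -71.76545715332031), (231.781005859375, 312.1625061035156), 10.255756378173828) 4198
 tall [238 172  10  10  81] [ 0.6025 -0.0438  0.1544] [ 0.592 -0.053  0.145] [ 0.609 -0.037  0.16 ]
side green z hist (array([ 212, 2388, 3060,   94,  110,  110,  125,  105,   98,  101,  135,
        370,  279,    4]), array([0.  , 0.01, 0.02, 0.03, 0.04, 0.05, 0.06, 0.07, 0.08, 0.09, 0.1 ,
       0.11, 0.12, 0.13, 0.14]))
 stock 197 [0.4756 0.0447 0.1193] ((475.4445495605469, 46.362648010253906), (47.89051055908203, 33.346954345703125), 8.906559944152832)
 stock 381 [ 0.5261 -0.2232  0.1197] ((527.1063842773438, -221.17901611328125), (50.30198287963867, 37.02345275878906), 10.85605239868164)
 bed ((559.763916015625, -75.51324462890625), (234.9742431640625, 321.6289978027344), 10.683469772338867) 5313
 tall [277 205   9  10  66] [ 0.5957 -0.0497  0.1542] [ 0.588 -0.056  0.145] [ 0.604 -0.039  0.16 ]
```

View pics/scene0c.png

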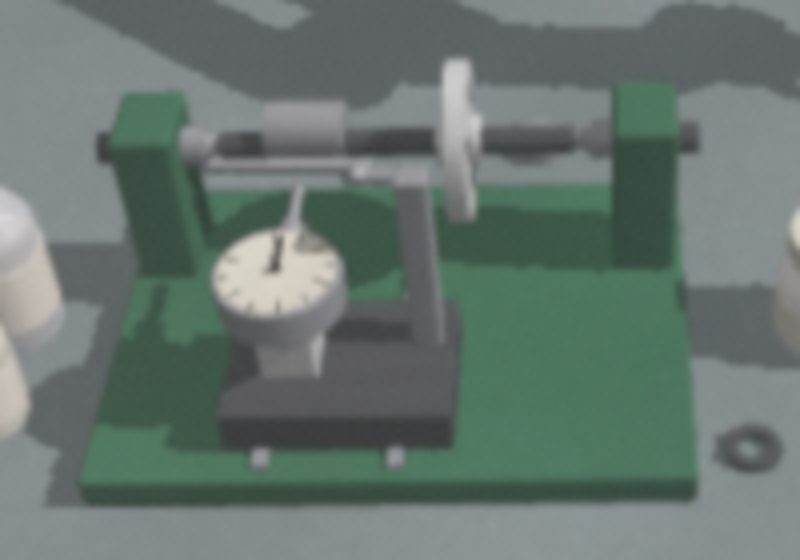

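The two cameras agree to about 5 mm. Averaged, the bench origin is at (0.503,-0.085) with a yaw of about 10.6°, and the post is at about (0.599,-0.047). In the bench frame that puts the post at y=+20 mm, as it must be. The crop shows the needle at rest. I'll move above the post with the jaws along bench x.

Request:
drive_tool(
  moves=[27,-39,0,-4,54,-79,0,-8,81,-118,0,-12,108,-157,0,-16,135,-197,0,-20],
  jaw=0.4,
  grip_force=12,
)

```text
time: 0.6
tcp_pos: [0.3556, 0.3055, 0.4045]
tcp_rot: [0.372, 0.928, -0.0, -0.0]
wrist_force: [1.0, -0.8, -0.8]
opening: 0.628
```

Request:
drive_tool(
  moves=[27,-39,0,-4,54,-79,0,-8,81,-118,0,-12,108,-157,0,-16,135,-197,0,-20],
)

```text
time: 1.1
tcp_pos: [0.4907, 0.1082, 0.4046]
tcp_rot: [0.528, 0.849, -0.0, -0.0]
wrist_force: [0.8, 0.6, 0.8]
opening: 0.6
```

Request:
drive_tool(
  moves=[27,-39,0,-4,54,-79,0,-8,81,-118,0,-12,109,-157,0,-16,109,-157,0,-16],
)

```text
time: 1.6
tcp_pos: [0.6015, -0.052, 0.4033]
tcp_rot: [0.643, 0.766, -0.001, 0.001]
wrist_force: [-0.5, 0.6, 0.1]
opening: 0.603
```

```bash
python3 - <<'E'
from h import *
s=observe();print(s["time"],s["tcp_pos"].round(4) if hasattr(s["tcp_pos"],'round') else s["tcp_pos"],np.round(s["tcp_rot"],3),s["opening"],np.round(s["joints"],2))
c=cams.camera_params("wrist");p,d=cams.grab_frame("wrist");np.savez("pics/w1.npz",p=p,d=d,**c);cv2.imwrite("pics/w1.png",p[:,:,::-1])
print("cam",(-np.array(c["R"]).T@np.array(c["t"])).round(3),np.round(c["R"],2).tolist())
W=cloud(p,d,c);z=W[...,2]
m=((z>.15)&(z<.17)).astype(np.uint8)
k,l,st,ce=cv2.connectedComponentsWithStats(m)
for i in range(1,k):
    if st[i,4]>30:P=W[l==i];print(" tall",st[i],P.mean(0).round(4),cv2.minAreaRect((P[:,:2]*1000).astype(np.float32)))
for X in([.599,-.047,.16],[.5027,-.085,.1]):print(proj(X,c))
E
```

```text
1.6 [ 0.6015 -0.052   0.4033] [ 0.643  0.766 -0.001  0.001] 0.6028713558437767 [-0.27  0.36  1.4  -0.    1.38 -0.44]
cam [0.591 0.014 0.384] [[0.98, 0.17, -0.0], [0.17, -0.95, 0.25], [0.04, -0.24, -0.97]]
 tall [265 203  20  22 405] [ 0.5984 -0.0454  0.1599] ((598.2282104492188, -46.40428924560547), (15.37142562866211, 15.658769607543945), 10.460526466369629)
[[275.39710024 215.85263909]]
[[176.68763637 219.82935961]]
```

View pics/w1.png

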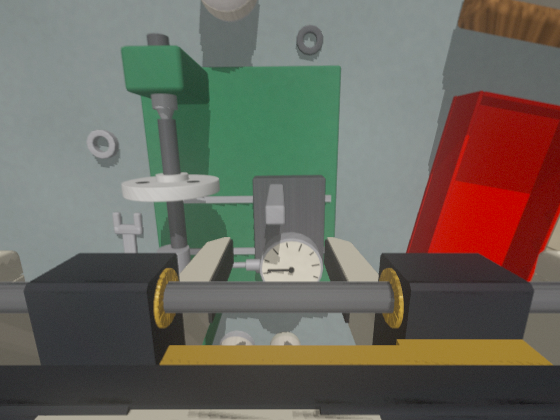

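The wrist view shows the post top at (275,213), the dial at (290,265) with its needle pointing left towards the spindle (rest), and the pulley at (172,187). The post measures 15.4×15.7 mm at z=0.160, so the point is sound. I'll descend and grip.

Request:
drive_tool(
  moves=[-1,1,-30,0.6,-1,1,-60,0.6,-1,1,-80,0.6,-1,1,-92,0.6,-1,1,-92,0.6],
)

```text
time: 2.15
tcp_pos: [0.5971, -0.0448, 0.3111]
tcp_rot: [0.636, 0.772, -0.001, -0.002]
wrist_force: [0.0, 0.6, -0.6]
opening: 0.599
```

Request:
drive_tool(
  moves=[0,0,0,0,0,0,0,0,0,0,0,0,0,0,0,0,0,0,0,0],
  jaw=1.0,
  grip_force=12,
)

```text
time: 2.65
tcp_pos: [0.5982, -0.046, 0.3132]
tcp_rot: [0.636, 0.772, 0.0, 0.0]
wrist_force: [-0.5, -0.1, 0.2]
opening: 0.221
```

```bash
cat >> h.py <<'E'
def grab(n,tag):
    c=cams.camera_params(n);p,d=cams.grab_frame(n);np.savez(f"pics/{tag}.npz",p=p,d=d,**c);return p,d,c
E
python3 - <<'E'
from h import *
s=observe();print(s["time"],s["tcp_pos"],np.round(s["tcp_rot"],3),s["opening"],s["wrist_force"])
out=[]
for n in("scene","side","wrist"):
    p,d,c=grab(n,n+"1")
    X=np.array([.598,-.046,.112])+.07*np.array([.184,-.983,0])
    u,v=proj(X,c)[0];print(n,u,v)
    r=30
    u,v=int(np.clip(u,r,559-r)),int(np.clip(v,r,419-r))
    out.append(cv2.resize(p[v-r:v+r,u-r:u+r],(260,260),interpolation=cv2.INTER_CUBIC))
cv2.imwrite("pics/c1.png",np.hstack(out)[:,:,::-1])
E
```

```text
2.65 [ 0.59819006 -0.04602516  0.31324612] [0.636 0.772 0.    0.   ] 0.22096171524202457 [-0.53387017 -0.05623201  0.24785824]
scene 209.29580079437244 191.7304813230162
side 296.25814852877306 240.5838052781755
wrist 276.7367675832016 331.9398566228496
```

View pics/c1.png

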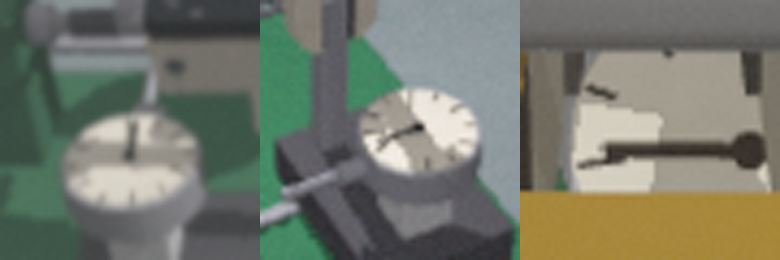

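The scene and side crops both show the dial clearly, with the needle at rest (hub at about (130,155) in the scene crop and (160,128) in the side crop), and neither finger hides it. Next I'll work out the hub offset and the tip distance.

Request:
drive_tool(
  moves=[0,0,0,0,0,0,0,0,0,0,0,0],
)

```text
time: 3.1
tcp_pos: [0.5979, -0.0461, 0.3131]
tcp_rot: [0.636, 0.772, -0.0, -0.0]
wrist_force: [-4.4, -0.5, 6.2]
opening: 0.172
```

```bash
cat >> h.py <<'E'
YAW=np.radians(10.6);O=np.array([.5027,-.085]);B=np.array([[np.cos(YAW),np.sin(YAW)],[-np.sin(YAW),np.cos(YAW)]])
def bench(X): return (np.atleast_2d(X)[:,:2]-O)@B.T
def world(b,z): return np.r_[O+np.array(b)@B,z]
E
python3 - <<'E'
from h import *
L=lambda n:np.load(f"pics/{n}.npz")
print("post",bench([.598,-.046])*1e3)
for n,uv in(("scene1",(179+130/4.333,161+155/4.333)),("side1",(266+160/4.333,210+128/4.333)),("wrist1",(246+228/4.333,301+150/4.333))):
    f=L(n);print(n,"hub",bench(toplane(uv,.113,f))*1e3)
f=L("scene0");print("tip?",bench(toplane((140+297/4,130+188/4),.1,f))*1e3)
# plunger region cloud in bench coordinates, side view: steel points near y=-50, z~.1
for n in("side0","scene0"):
    f=L(n);W=cloud(f["p"],f["d"],f);b=((W[...,:2]-O)@B.T);z=W[...,2]
    m=(abs(b[...,1]+.05)<.012)&(z>.085)&(z<.128)&(b[...,0]>-.03)&(b[...,0]<.1)
    q=np.c_[b[m]*1e3,z[m]*1e3];q=q[q[:,0].argsort()];print(n,len(q));print(q[::max(1,len(q)//40)].round(0).tolist())
p,d,c=grab("scene","s2");print(observe()["opening"],observe()["wrist_force"])
E
```

```text
post [[100.84784145  20.8039149 ]]
scene1 hub [[116.91659321 -47.51733161]]
side1 hub [[115.05526672 -53.98167152]]
wrist1 hub [[116.69469208 -51.3883461 ]]
tip? [[ 40.41871922 -48.2692245 ]]
side0 297
[[-21.0, -45.0, 109.0], [-20.0, -47.0, 108.0], [-20.0, -57.0, 110.0], [-19.0, -46.0, 115.0], [-18.0, -48.0, 111.0], [-17.0, -51.0, 116.0], [-16.0, -60.0, 118.0], [-14.0, -56.0, 119.0], [-13.0, -38.0, 120.0], [-12.0, -40.0, 118.0], [-10.0, -47.0, 121.0], [-8.0, -54.0, 120.0], [-7.0, -61.0, 120.0], [-6.0, -53.0, 121.0], [-3.0, -42.0, 119.0], [-1.0, -54.0, 120.0], [0.0, -55.0, 120.0], [3.0, -54.0, 118.0], [5.0, -45.0, 118.0], [8.0, -43.0, 114.0], [39.0, -53.0, 100.0], [45.0, -50.0, 101.0], [51.0, -49.0, 100.0], [57.0, -52.0, 102.0], [61.0, -52.0, 97.0], [68.0, -48.0, 100.0], [69.0, -56.0, 97.0], [72.0, -46.0, 103.0], [74.0, -56.0, 102.0], [77.0, -50.0, 103.0], [80.0, -49.0, 105.0], [82.0, -50.0, 104.0], [83.0, -44.0, 111.0], [84.0, -47.0, 108.0], [84.0, -46.0, 109.0], [86.0, -57.0, 109.0], [87.0, -59.0, 107.0], [89.0, -46.0, 111.0], [91.0, -47.0, 110.0], [93.0, -57.0, 112.0], [95.0, -49.0
[... 335 characters left out ...]
, 115.0], [8.0, -59.0, 116.0], [9.0, -56.0, 111.0], [9.0, -39.0, 99.0], [10.0, -57.0, 100.0], [10.0, -41.0, 106.0], [10.0, -48.0, 114.0], [11.0, -58.0, 107.0], [11.0, -53.0, 109.0], [11.0, -61.0, 102.0], [12.0, -40.0, 112.0], [12.0, -56.0, 108.0], [12.0, -41.0, 105.0], [13.0, -56.0, 106.0], [43.0, -50.0, 102.0], [47.0, -46.0, 100.0], [54.0, -49.0, 100.0], [62.0, -50.0, 102.0], [70.0, -53.0, 103.0], [72.0, -48.0, 105.0], [75.0, -44.0, 102.0], [87.0, -52.0, 109.0], [88.0, -42.0, 110.0], [90.0, -39.0, 109.0], [91.0, -51.0, 111.0], [93.0, -43.0, 110.0], [95.0, -55.0, 109.0], [96.0, -45.0, 110.0], [98.0, -52.0, 111.0], [99.0, -59.0, 110.0]]
0.1725878300368925 [-3.50180784 -0.25188128  4.44400664]
```

The depth cloud puts the free tip at about x=+40 mm and the journal front at about +10 to +13 mm. The journal centre is about (-5,105), so its high side is about 130° from the plunger, up and away from it. I'll push 22 mm first, then creep.

Request:
drive_tool(
  moves=[-4.4,-0.8,0,0,-8.8,-1.6,0,0,-13.2,-2.4,0,0,-17.6,-3.2,0,0,-21.6,-4.0,0,0],
)

```text
time: 3.65
tcp_pos: [0.5781, -0.0497, 0.3131]
tcp_rot: [0.636, 0.772, 0.002, 0.002]
wrist_force: [7.2, 2.8, -2.4]
opening: 0.174
```

```bash
cat >> h.py <<'E'
def needle(p,c,hub,z=.113,r0=.006,r1=.017):
    "dark pixels in the dial about the hub (bench xy) -> needle angle (cw from above, 0 towards spindle)"
    g=cv2.resize(cv2.cvtColor(p,cv2.COLOR_RGB2GRAY),None,fx=4,fy=4,interpolation=cv2.INTER_CUBIC).astype(float)
    h,w=g.shape;u0,v0=proj(world(hub,z),c)[0]
    v,u=np.mgrid[int(4*v0)-120:int(4*v0)+121,int(4*u0)-120:int(4*u0)+121]
    v=np.clip(v,0,h-1);u=np.clip(u,0,w-1)
    b=bench(toplane(np.c_[u.ravel(),v.ravel()]/4-.375,z,c))-hub
    r=np.hypot(*b.T);a=np.arctan2(b[:,1],-b[:,0]) # 0 at -x; +y is clockwise seen from above
    G=g[v,u].ravel();m=(r>r0)&(r<r1);bins=np.radians(np.arange(-180,180,4))
    k=np.digitize(a[m],bins)-1
    prof=np.array([G[m][k==i].mean() if (k==i).any() else 255 for i in range(90)])
    prof=prof-cv2.GaussianBlur(np.tile(prof,3)[None],(0,0),6)[0][90:180]
    i=prof.argmin();o=np.arange(-3,4);wt=np.clip(-prof[(i+o)%90],0,None)
    return (bins[i]+np.radians(2)+np.radians(4)*(wt*o).sum()/wt.sum()),prof[i]
E
cat > look.py <<'E'
import sys
from h import *
tag,slide=sys.argv[1],float(sys.argv[2])
s=observe();print(round(s["time"],2),"tcp",np.round(s["tcp_pos"],4),"bench",(bench(s["tcp_pos"][:2])*1e3).round(1),"F",np.round(s["wrist_force"],1),"op",round(s["opening"],3))
H={"scene":(.1169,-.0475),"side":(.1151,-.0540)};out=[]
for n in H:
    p,d,c=grab(n,tag+n);hub=np.array(H[n])-[slide,0]
    a,q=needle(p,c,hub);print(n,"needle rad",round(a,3),"contrast",round(q,1))
    u,v=proj(world(hub,.113),c)[0].astype(int)
    I=cv2.resize(p[v-40:v+40,u-40:u+40],(380,380),interpolation=cv2.INTER_CUBIC)
    cv2.circle(I,(190,190),3,(255,0,0),1);out.append(I)
cv2.imwrite(f"pics/{tag}.png",np.hstack(out)[:,:,::-1])
E
python3 - <<'E'
from h import *
for n,hub in(("scene1",(.1169,-.0475)),("side1",(.1151,-.0540)),("s2",(.1169,-.0475))):
    f=np.load(f"pics/{n}.npz");print(n,needle(f["p"],f,np.array(hub)))
E
python3 look.py a 0.022
```

```text
scene1 (np.float64(-0.13283310730178313), np.float64(-45.331172098602536))
side1 (np.float64(0.19322144873666616), np.float64(-41.24983564066909))
s2 (np.float64(-0.11981354825884849), np.float64(-37.1170626896766))
3.65 tcp [ 0.5781 -0.0497  0.3131] bench [[80.6 20.8]] F [ 7.2  2.8 -2.4] op 0.174
scene needle rad -0.131 contrast -40.5
side needle rad 0.15 contrast -41.3
```

View pics/a.png

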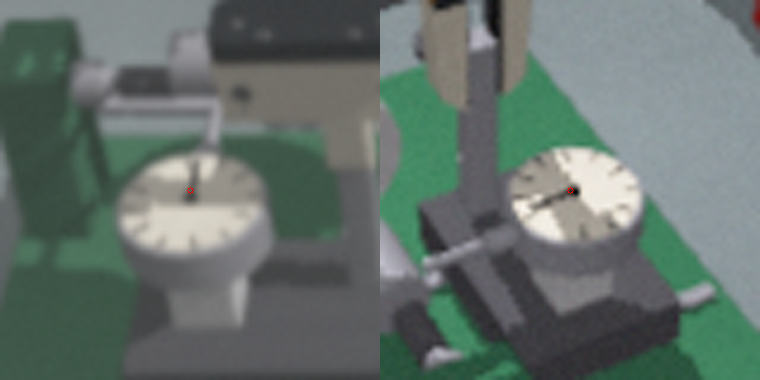

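Both crops show the needle still at rest and the gauge following the hand: the hub (red mark) lands on the pivot at (190,190) in both. Zero offsets are about -0.13 for scene and +0.17 for side. I'll push on.

Request:
drive_tool(
  moves=[-2.0,-0.4,0,0,-3.9,-0.7,0,0,-5.9,-1.1,0,0,-5.9,-1.1,0,0],
)

```text
time: 4.15
tcp_pos: [0.572, -0.0509, 0.313]
tcp_rot: [0.636, 0.772, 0.002, 0.002]
wrist_force: [6.1, 1.1, -0.4]
opening: 0.17
```

```bash
python3 look.py b 0.027
```

```text
4.15 tcp [ 0.572  -0.0509  0.313 ] bench [[74.4 20.8]] F [ 6.1  1.1 -0.4] op 0.17
scene needle rad -0.152 contrast -36.5
side needle rad 0.196 contrast -43.9
```

Request:
drive_tool(
  moves=[-2.0,-0.4,0,0,-2.0,-0.4,0,0],
)

```text
time: 4.45
tcp_pos: [0.5701, -0.0512, 0.3131]
tcp_rot: [0.636, 0.772, 0.002, 0.002]
wrist_force: [6.7, 1.6, -0.3]
opening: 0.174
```

```bash
python3 look.py c 0.029
```

```text
4.45 tcp [ 0.5701 -0.0512  0.3131] bench [[72.5 20.8]] F [ 6.7  1.6 -0.3] op 0.174
scene needle rad 0.011 contrast -34.9
side needle rad 0.323 contrast -29.8
```

The needle has started to move, about +0.15 rad in both views. I'll push 2 mm more.

Request:
drive_tool(
  moves=[-2.0,-0.4,0,0,-2.0,-0.4,0,0],
)

```text
time: 4.75
tcp_pos: [0.5682, -0.0516, 0.3131]
tcp_rot: [0.636, 0.772, 0.002, 0.002]
wrist_force: [8.0, 1.6, -1.2]
opening: 0.172
```

```bash
python3 look.py d 0.031
```

```text
4.75 tcp [ 0.5682 -0.0516  0.3131] bench [[70.5 20.8]] F [ 8.   1.6 -1.2] op 0.172
scene needle rad 0.533 contrast -26.6
side needle rad 0.738 contrast -42.4
```

The needle is about 0.6 rad (3 mm) off rest. Now I'll release, lift and move over to the pulley, turning the jaws to bench y.

Request:
drive_tool(
  moves=[0,0,0,0,0,0,0,0,0,0,0,0,0,0,0,0,0,0,0,0],
  jaw=0.5,
)

```text
time: 5.35
tcp_pos: [0.5665, -0.0519, 0.3127]
tcp_rot: [0.636, 0.772, -0.0, -0.0]
wrist_force: [0.0, -0.1, 0.9]
opening: 0.491
```

Request:
drive_tool(
  moves=[0,0,20,0,0,0,50,0,0,0,80,8,-5,0,100,16,-20,0,100,24],
)

```text
time: 5.85
tcp_pos: [0.5477, -0.0522, 0.4162]
tcp_rot: [0.459, 0.888, 0.001, 0.003]
wrist_force: [-0.3, -0.2, -0.6]
opening: 0.5
```

Request:
drive_tool(
  moves=[-20,0,0,8,-40,-1,0,16,-60,-2,0,24,-70,-3,0,32,-78,-3.6,0,40],
)

```text
time: 6.35
tcp_pos: [0.4677, -0.0554, 0.4129]
tcp_rot: [0.128, 0.992, -0.0, 0.0]
wrist_force: [0.7, -0.3, -0.2]
opening: 0.499
```

Request:
drive_tool(
  moves=[0,0,0,8,0,0,0,16,0,0,0,24,0,0,0,26,0,0,0,26],
)

```text
time: 6.85
tcp_pos: [0.4685, -0.0555, 0.4128]
tcp_rot: [-0.096, 0.995, -0.0, 0.0]
wrist_force: [-0.1, 0.7, 0.4]
opening: 0.504
```

```bash
python3 look.py e 0.031; python3 - <<'E'
from h import *
s=observe();print(np.round(s["joints"],2),np.round(s["tcp_rot"],3))
p,d,c=grab("wrist","w2");cv2.imwrite("pics/w2.png",p[:,:,::-1])
W=cloud(p,d,c);b=((W[...,:2]-O)@B.T)*1e3;z=W[...,2]
m=(z>.125)&(z<.15)&(abs(b[...,0])<50)&(abs(b[...,1]-35)<20)
if m.any():print("disc",m.sum(),b[m].min(0),b[m].max(0),np.percentile(b[m],[5,50,95],axis=0).round(1).tolist())
print("hub px",proj(world((.0855,-.051),.113),c))
E
```

```text
6.85 tcp [ 0.4685 -0.0555  0.4128] bench [[-28.2  35.3]] F [-0.1  0.7  0.4] op 0.504
scene needle rad 0.474 contrast -37.0
side needle rad 0.687 contrast -51.4
[-0.35  0.11  1.7   0.    1.33 -2.12] [-0.095  0.995 -0.     0.   ]
disc 922 [-38.51027781  29.31529775] [36.00745071 40.87103782] [[-35.1, 29.7], [-8.9, 35.1], [28.5, 40.6]]
hub px [[199.46137481 307.43968486]]
```

View pics/w2.png

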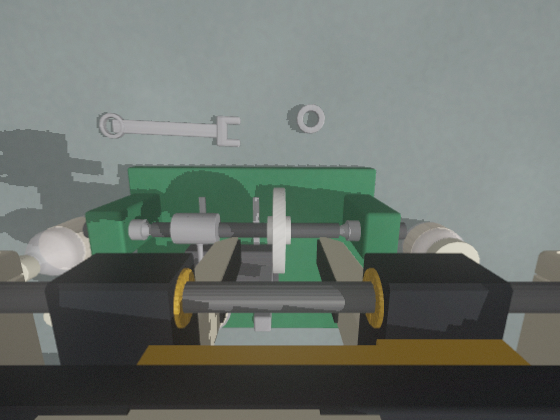

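The wrist view shows the disc at (279,230), squarely between the open fingers at (225,270) and (335,270). Depth puts the disc's faces at y=29.3 and 40.9 mm, so it is centred on 35.1 as expected. The needle held at about 0.6 rad after release. I'll descend and pinch at -0.8 rad.

Request:
drive_tool(
  moves=[0,0,-40,0,0,0,-75,0,0,0,-100,0,0,0,-119,0,0,0,-119,0],
  grip_force=10,
)

```text
time: 7.5
tcp_pos: [0.4676, -0.0551, 0.2914]
tcp_rot: [-0.096, 0.995, 0.001, -0.003]
wrist_force: [-0.6, -0.2, 0.4]
opening: 0.5
```

Request:
drive_tool(
  moves=[0,0,0,0,0,0,0,0,0,0,0,0,0,0,0,0,0,0,0,0],
  jaw=1.0,
  grip_force=10,
)

```text
time: 8.0
tcp_pos: [0.4687, -0.0552, 0.2943]
tcp_rot: [-0.096, 0.995, 0.0, 0.0]
wrist_force: [1.8, -1.2, 3.1]
opening: 0.126
```

Request:
drive_tool(
  moves=[0,0,0,0,0,0,0,0,0,0,0,0],
)

```text
time: 8.3
tcp_pos: [0.4687, -0.0552, 0.2943]
tcp_rot: [-0.096, 0.995, 0.0, 0.0]
wrist_force: [-0.9, 3.1, 6.1]
opening: 0.129
```

Request:
drive_tool(
  moves=[2.8,0.5,2.6,0,5.7,1.1,4.9,0,8.9,1.7,6.8,0,12.3,2.3,8.5,0,15.8,3.0,9.8,0],
)

```text
time: 8.8
tcp_pos: [0.4834, -0.0526, 0.3026]
tcp_rot: [-0.096, 0.995, 0.0, -0.003]
wrist_force: [-5.1, -3.3, -3.9]
opening: 0.128
```

```bash
python3 look.py f 0.031
```

```text
8.8 tcp [ 0.4834 -0.0526  0.3026] bench [[-13.   35.4]] F [-5.1 -3.3 -3.9] op 0.128
scene needle rad 0.82 contrast -37.0
side needle rad 1.079 contrast -43.5
```

The grip holds and the needle is rising, to about 0.95 rad. I'll continue.

Request:
drive_tool(
  moves=[3.6,0.7,0.9,0,7.3,1.4,1.5,0,11.0,2.1,1.7,0,14.7,2.8,1.5,0,18.4,3.4,0.9,0],
)

```text
time: 9.4
tcp_pos: [0.5018, -0.0491, 0.304]
tcp_rot: [-0.096, 0.995, 0.0, -0.002]
wrist_force: [-7.6, -1.4, 1.8]
opening: 0.132
```

```bash
python3 look.py g 0.031
```

```text
9.4 tcp [ 0.5018 -0.0491  0.304 ] bench [[ 5.7 35.4]] F [-7.6 -1.4  1.8] op 0.132
scene needle rad 1.528 contrast -27.8
side needle rad 1.624 contrast -71.5
```

Request:
drive_tool(
  moves=[3.6,0.7,-0.9,0,7.2,1.3,-2.2,0,10.5,2.0,-3.9,0,13.8,2.6,-5.8,0,16.7,3.1,-8.1,0],
)

```text
time: 10.0
tcp_pos: [0.5192, -0.0458, 0.2966]
tcp_rot: [-0.096, 0.995, 0.0, -0.001]
wrist_force: [-5.1, 0.7, 4.9]
opening: 0.13
```

```bash
python3 look.py i 0.031
```

```text
10.0 tcp [ 0.5192 -0.0458  0.2966] bench [[23.4 35.5]] F [-5.1  0.7  4.9] op 0.13
scene needle rad 2.273 contrast -38.1
side needle rad 2.133 contrast -71.2
```

View pics/i.png

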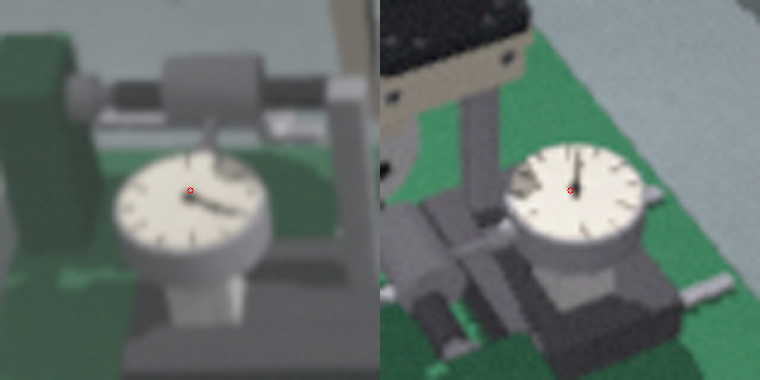

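The needle is at about 2.2 rad: lower right in the scene crop, straight up-image in the side crop. The readings fit a model with about 1.2 rad still to turn. I'll release, swing back to -0.8 rad and re-pinch.

Request:
drive_tool(
  moves=[0,0,0,0,0,0,0,0,0,0,0,0,0,0,0,0,0,0,20,0],
  jaw=0.5,
)

```text
time: 10.6
tcp_pos: [0.5187, -0.0458, 0.3144]
tcp_rot: [-0.096, 0.995, 0.001, -0.002]
wrist_force: [0.2, 0.7, 0.3]
opening: 0.483
```

Request:
drive_tool(
  moves=[-17,-3.2,0,0,-34,-6.4,0,0,-50.9,-9.5,0,0,-50.9,-9.5,-15,0,-50.9,-9.5,-22.6,0],
)

```text
time: 11.1
tcp_pos: [0.4682, -0.0555, 0.2934]
tcp_rot: [-0.096, 0.995, -0.0, 0.0]
wrist_force: [-0.5, -0.3, -0.6]
opening: 0.5
```

```bash
python3 look.py j 0.031
```

```text
11.1 tcp [ 0.4682 -0.0555  0.2934] bench [[-28.5  35.3]] F [-0.5 -0.3 -0.6] op 0.5
scene needle rad 2.317 contrast -34.2
side needle rad 2.136 contrast -68.8
```

Request:
drive_tool(
  moves=[0,0,0,0,0,0,0,0,0,0,0,0,0,0,0,0,0,0,0,0],
  jaw=1.0,
  grip_force=10,
)

```text
time: 11.7
tcp_pos: [0.4687, -0.0553, 0.2939]
tcp_rot: [-0.096, 0.995, 0.0, 0.0]
wrist_force: [1.1, 0.3, 1.3]
opening: 0.129
```

Request:
drive_tool(
  moves=[0,0,0,0,0,0,0,0,0,0,0,0],
)

```text
time: 12.0
tcp_pos: [0.4687, -0.0553, 0.2939]
tcp_rot: [-0.096, 0.995, 0.0, 0.0]
wrist_force: [-0.0, 2.1, 2.6]
opening: 0.131
```

Request:
drive_tool(
  moves=[2.8,0.5,2.6,0,5.7,1.1,4.9,0,8.9,1.7,6.8,0,12.3,2.3,8.5,0,15.8,3.0,9.8,0],
)

```text
time: 12.5
tcp_pos: [0.4835, -0.0525, 0.3028]
tcp_rot: [-0.096, 0.995, 0.0, -0.002]
wrist_force: [-6.7, -3.0, -4.4]
opening: 0.129
```

```bash
python3 look.py k 0.031
```

```text
12.5 tcp [ 0.4835 -0.0525  0.3028] bench [[-12.9  35.4]] F [-6.7 -3.  -4.4] op 0.129
scene needle rad 2.793 contrast -41.8
side needle rad 2.579 contrast -72.8
```

The needle is at about 2.7 rad. Its peak is flat, so I'll sweep through it, record reading against tool angle and fit the top.

```bash
cat > m.py <<'E'
import sys
from h import *
s=observe();b=bench(s["tcp_pos"][:2])[0]*1e3;z=s["tcp_pos"][2]*1e3-167-100
H={"scene":(.1169-.031,-.0475),"side":(.1151-.031+.0015,-.0535)};r=[]
for n in H:
    v=[]
    for k in range(int(sys.argv[1])):
        p,d,c=grab(n,"m"+n);a=needle(p,c,np.array(H[n]))[0];v.append(a%(2*np.pi))
    r.append((round(np.mean(v),3),round(np.std(v),3)))
print(round(s["time"],2),"theta",round(np.arctan2(b[0]+1,z),3),"needle",r,"mean",round((r[0][0]+r[1][0])/2,3),"F",np.round(s["wrist_force"],1))
E
python3 m.py 3
```

```text
12.6 theta -0.308 needle [(np.float64(2.834), np.float64(0.001)), (np.float64(2.554), np.float64(0.001))] mean 2.694 F [-4.4 -2.2 -3.6]
```

Request:
drive_tool(
  moves=[3.6,0.7,0.9,0,7.3,1.4,1.5,0,7.3,1.4,1.5,0],
)

```text
time: 13.2
tcp_pos: [0.4913, -0.051, 0.3047]
tcp_rot: [-0.096, 0.995, 0.0, -0.001]
wrist_force: [-4.8, -1.2, -4.0]
opening: 0.131
```

```bash
python3 m.py 3
```

```text
13.2 theta -0.104 needle [(np.float64(3.008), np.float64(0.0)), (np.float64(2.703), np.float64(0.0))] mean 2.856 F [-4.8 -1.2 -4. ]
```

Request:
drive_tool(
  moves=[3.7,0.7,0.2,0,7.5,1.4,0,0,7.5,1.4,0,0],
)

```text
time: 13.8
tcp_pos: [0.4989, -0.0496, 0.3049]
tcp_rot: [-0.096, 0.995, 0.0, -0.001]
wrist_force: [-4.6, -1.0, -1.9]
opening: 0.129
```

```bash
python3 m.py 3
```

```text
13.8 theta 0.099 needle [(np.float64(3.12), np.float64(0.0)), (np.float64(2.827), np.float64(0.001))] mean 2.974 F [-4.6 -1.  -1.9]
```

Request:
drive_tool(
  moves=[3.7,0.7,-0.6,0,7.3,1.4,-1.5,0,7.3,1.4,-1.5,0],
)

```text
time: 14.4
tcp_pos: [0.5064, -0.0482, 0.3036]
tcp_rot: [-0.096, 0.995, 0.0, -0.001]
wrist_force: [-6.1, -0.4, -0.6]
opening: 0.128
```

```bash
python3 m.py 3
```

```text
14.4 theta 0.301 needle [(np.float64(3.215), np.float64(0.0)), (np.float64(2.947), np.float64(0.0))] mean 3.081 F [-6.1 -0.4 -0.6]
```

Request:
drive_tool(
  moves=[3.5,0.7,-1.3,0,3.5,0.7,-1.3,0],
)

```text
time: 14.9
tcp_pos: [0.5099, -0.0475, 0.3024]
tcp_rot: [-0.096, 0.995, 0.0, -0.0]
wrist_force: [-5.4, -0.8, 0.3]
opening: 0.13
```

```bash
python3 m.py 3
```

```text
14.9 theta 0.401 needle [(np.float64(3.23), np.float64(0.001)), (np.float64(2.92), np.float64(0.001))] mean 3.075 F [-5.4 -0.8  0.3]
```

Request:
drive_tool(
  moves=[3.3,0.6,-1.7,0,3.3,0.6,-1.7,0],
)

```text
time: 15.4
tcp_pos: [0.5134, -0.0468, 0.3009]
tcp_rot: [-0.096, 0.995, 0.0, 0.0]
wrist_force: [-3.6, 0.4, 0.4]
opening: 0.127
```

```bash
python3 m.py 3
```

```text
15.4 theta 0.501 needle [(np.float64(3.261), np.float64(0.001)), (np.float64(2.984), np.float64(0.001))] mean 3.122 F [-3.6  0.4  0.4]
```

Request:
drive_tool(
  moves=[3.2,0.6,-1.9,0,3.2,0.6,-1.9,0],
)

```text
time: 15.9
tcp_pos: [0.5168, -0.0462, 0.2989]
tcp_rot: [-0.096, 0.995, 0.0, 0.0]
wrist_force: [-4.3, 2.6, 2.0]
opening: 0.128
```

```bash
python3 m.py 3
```

```text
15.9 theta 0.604 needle [(np.float64(3.261), np.float64(0.001)), (np.float64(2.99), np.float64(0.003))] mean 3.126 F [-4.3  2.6  2. ]
```

Request:
drive_tool(
  moves=[2.9,0.6,-2.3,0,5.7,1.1,-4.9,0,5.7,1.1,-4.9,0],
)

```text
time: 16.5
tcp_pos: [0.5226, -0.0451, 0.2939]
tcp_rot: [-0.096, 0.995, 0.0, 0.001]
wrist_force: [-2.4, 3.5, 2.5]
opening: 0.128
```

```bash
python3 m.py 3
```

```text
16.5 theta 0.805 needle [(np.float64(3.213), np.float64(0.001)), (np.float64(2.929), np.float64(0.001))] mean 3.071 F [-2.4  3.5  2.5]
```

```bash
cat > fit.py <<'E'
import numpy as np
from scipy.optimize import least_squares
def h(t):return .2*(8*np.cos(t)+np.sqrt(400-64*np.sin(t)**2)-28)
def fit(T,A,free=False):
    f=lambda q:q[0]+(q[2] if free else 1)*h(T-q[1])-A
    r=least_squares(f,[3.1,.5,1.]);return r.x.round(3),r.fun.round(3)
E
python3 - <<'E'
from fit import *
T=np.array([-.308,-.104,.099,.301,.401,.501,.604,.805])
S=np.array([2.834,3.008,3.12,3.215,3.23,3.261,3.261,3.213]);D=np.array([2.554,2.703,2.827,2.947,2.92,2.984,2.99,2.929])
for A in(S,D,(S+D)/2):
    for fr in(0,1):print(fit(T,A,fr))
E
```

```text
(array([3.29 , 0.416, 1.   ]), array([-0.088, -0.01 ,  0.059,  0.06 ,  0.059,  0.02 , -0.011, -0.089]))
(array([3.255, 0.558, 0.555]), array([ 0.002, -0.009,  0.008, -0.001,  0.01 , -0.008, -0.007,  0.005]))
(array([3.005, 0.422, 1.   ]), array([-0.101,  0.005,  0.063,  0.042,  0.085,  0.014, -0.022, -0.085]))
(array([2.972, 0.578, 0.541]), array([-0.007,  0.005,  0.011, -0.021,  0.033, -0.015, -0.018,  0.012]))
(array([3.147, 0.419, 1.   ]), array([-0.095, -0.002,  0.061,  0.051,  0.072,  0.017, -0.016, -0.087]))
(array([3.114, 0.568, 0.548]), array([-0.002, -0.002,  0.009, -0.011,  0.021, -0.012, -0.013,  0.008]))
```

The spindle turns about 0.74 of the tool angle because the pads creep, and the peak lies near tool angle 0.56. I'll re-pinch at the top so that a sweep brackets the peak evenly, carry the spindle back, then sweep forward.

Request:
drive_tool(
  moves=[0,0,0,0,0,0,0,0,0,0,0,0,0,0,20,0,-13,-2.5,20,0],
  jaw=0.5,
)

```text
time: 17.3
tcp_pos: [0.5109, -0.0484, 0.3158]
tcp_rot: [-0.096, 0.995, -0.001, 0.002]
wrist_force: [0.1, 0.3, -0.3]
opening: 0.482
```

Request:
drive_tool(
  moves=[-13.8,-2.5,0,0,-13.8,-2.5,-8.5,0,-13.8,-2.5,-8.5,0],
)

```text
time: 17.6
tcp_pos: [0.4952, -0.0504, 0.3042]
tcp_rot: [-0.096, 0.995, 0.0, -0.001]
wrist_force: [-1.0, 0.0, -0.1]
opening: 0.499
```

```bash
python3 m.py 1
```

```text
17.6 theta 0.001 needle [(np.float64(3.216), np.float64(0.0)), (np.float64(2.929), np.float64(0.0))] mean 3.072 F [-1.   0.  -0.1]
```

Request:
drive_tool(
  moves=[0,0,0,0,0,0,0,0,0,0,0,0,0,0,0,0,0,0,0,0],
  jaw=1.0,
  grip_force=10,
)

```text
time: 18.2
tcp_pos: [0.4954, -0.0502, 0.3053]
tcp_rot: [-0.096, 0.995, 0.0, 0.0]
wrist_force: [0.7, 1.3, 1.0]
opening: 0.131
```

Request:
drive_tool(
  moves=[0,0,0,0,-3.7,-0.7,-0.2,0,-7.3,-1.4,-0.8,0,-11.0,-2.1,-1.7,0,-14.5,-2.7,-3.0,0],
)

```text
time: 18.7
tcp_pos: [0.4824, -0.0526, 0.3036]
tcp_rot: [-0.096, 0.995, 0.0, 0.003]
wrist_force: [4.7, 4.7, 3.9]
opening: 0.132
```

Request:
drive_tool(
  moves=[-3.4,-0.6,-1.7,0,-6.5,-1.2,-3.6,0,-9.6,-1.8,-5.9,0,-9.6,-1.8,-5.9,0],
)

```text
time: 19.1
tcp_pos: [0.472, -0.0545, 0.2974]
tcp_rot: [-0.096, 0.995, -0.0, 0.002]
wrist_force: [2.7, 4.4, 5.0]
opening: 0.126
```

```bash
python3 m.py 1
```

```text
19.1 theta -0.659 needle [(np.float64(3.138), np.float64(0.0)), (np.float64(2.843), np.float64(0.0))] mean 2.99 F [2.7 4.4 5. ]
```

Request:
drive_tool(
  moves=[2.9,0.6,2.3,0,6.1,1.2,4.2,0,6.1,1.2,4.2,0],
)

```text
time: 19.5
tcp_pos: [0.4765, -0.0538, 0.2996]
tcp_rot: [-0.096, 0.995, 0.0, -0.003]
wrist_force: [-4.3, -3.2, -2.8]
opening: 0.128
```

```bash
python3 m.py 1
```

```text
19.5 theta -0.529 needle [(np.float64(3.207), np.float64(0.0)), (np.float64(2.946), np.float64(0.0))] mean 3.077 F [-4.3 -3.2 -2.8]
```

Request:
drive_tool(
  moves=[3.3,0.6,1.7,0,3.3,0.6,1.7,0],
)

```text
time: 19.8
tcp_pos: [0.4798, -0.0532, 0.3014]
tcp_rot: [-0.096, 0.995, 0.0, -0.002]
wrist_force: [-4.7, -2.3, -3.3]
opening: 0.125
```

```bash
python3 m.py 1
```

```text
19.8 theta -0.426 needle [(np.float64(3.23), np.float64(0.0)), (np.float64(2.918), np.float64(0.0))] mean 3.074 F [-4.7 -2.3 -3.3]
```

Request:
drive_tool(
  moves=[3.5,0.7,1.3,0,3.5,0.7,1.3,0],
)

```text
time: 20.1
tcp_pos: [0.4834, -0.0525, 0.3028]
tcp_rot: [-0.096, 0.995, 0.0, -0.002]
wrist_force: [-4.2, -3.7, -3.7]
opening: 0.132
```

```bash
python3 m.py 1
```

```text
20.1 theta -0.324 needle [(np.float64(3.259), np.float64(0.0)), (np.float64(2.983), np.float64(0.0))] mean 3.121 F [-4.2 -3.7 -3.7]
```

Request:
drive_tool(
  moves=[3.6,0.7,0.9,0,3.6,0.7,0.9,0],
)

```text
time: 20.4
tcp_pos: [0.4869, -0.0518, 0.3037]
tcp_rot: [-0.096, 0.995, 0.0, -0.002]
wrist_force: [-4.6, -2.8, -2.1]
opening: 0.127
```

```bash
python3 m.py 1
```

```text
20.4 theta -0.225 needle [(np.float64(3.261), np.float64(0.0)), (np.float64(2.989), np.float64(0.0))] mean 3.125 F [-4.6 -2.8 -2.1]
```

Request:
drive_tool(
  moves=[3.7,0.7,0.6,0,3.7,0.7,0.6,0],
)

```text
time: 20.7
tcp_pos: [0.4906, -0.0511, 0.3044]
tcp_rot: [-0.096, 0.995, 0.0, -0.002]
wrist_force: [-4.0, -2.9, -1.3]
opening: 0.127
```

```bash
python3 m.py 1
```

```text
20.7 theta -0.124 needle [(np.float64(3.257), np.float64(0.0)), (np.float64(2.964), np.float64(0.0))] mean 3.11 F [-4.  -2.9 -1.3]
```

Request:
drive_tool(
  moves=[3.7,0.7,0.2,0,3.7,0.7,0.2,0],
)

```text
time: 21.0
tcp_pos: [0.4943, -0.0504, 0.3046]
tcp_rot: [-0.096, 0.995, 0.0, -0.002]
wrist_force: [-4.8, -3.4, -0.8]
opening: 0.128
```

```bash
python3 m.py 1
```

```text
21.0 theta -0.023 needle [(np.float64(3.228), np.float64(0.0)), (np.float64(2.929), np.float64(0.0))] mean 3.078 F [-4.8 -3.4 -0.8]
```

Request:
drive_tool(
  moves=[3.7,0.7,-0.2,0,3.7,0.7,-0.2,0],
)

```text
time: 21.3
tcp_pos: [0.4981, -0.0497, 0.3045]
tcp_rot: [-0.096, 0.995, 0.0, -0.002]
wrist_force: [-4.3, -2.7, -0.6]
opening: 0.128
```

```bash
python3 m.py 1
```

```text
21.3 theta 0.078 needle [(np.float64(3.195), np.float64(0.0)), (np.float64(2.953), np.float64(0.0))] mean 3.074 F [-4.3 -2.7 -0.6]
```

Request:
drive_tool(
  moves=[3.7,0.7,-0.6,0,3.7,0.7,-0.6,0],
)

```text
time: 21.6
tcp_pos: [0.5019, -0.049, 0.304]
tcp_rot: [-0.096, 0.995, 0.0, -0.002]
wrist_force: [-4.7, -1.9, -0.6]
opening: 0.124
```

```bash
python3 m.py 1
```

```text
21.6 theta 0.181 needle [(np.float64(3.138), np.float64(0.0)), (np.float64(2.86), np.float64(0.0))] mean 2.999 F [-4.7 -1.9 -0.6]
```

Request:
drive_tool(
  moves=[3.6,0.7,-0.9,0,7.1,1.4,-2.2,0,7.1,1.4,-2.2,0],
)

```text
time: 22.0
tcp_pos: [0.5092, -0.0476, 0.3021]
tcp_rot: [-0.096, 0.995, -0.0, -0.001]
wrist_force: [-4.8, -1.9, 0.2]
opening: 0.13
```

```bash
python3 m.py 1
```

```text
22.0 theta 0.388 needle [(np.float64(3.023), np.float64(0.0)), (np.float64(2.74), np.float64(0.0))] mean 2.882 F [-4.8 -1.9  0.2]
```

The forward sweep peaks at a tool angle of about -0.23: scene 3.261, side 2.989, falling evenly on both sides. I'll go back and approach forward again, placing by the needle.

Request:
drive_tool(
  moves=[-3.5,-0.7,1.3,0,-7.2,-1.3,2.2,0,-10.8,-2.0,2.8,0,-14.5,-2.7,3.0,0,-18.3,-3.4,2.8,0],
)

```text
time: 22.6
tcp_pos: [0.4929, -0.0505, 0.3061]
tcp_rot: [-0.096, 0.995, -0.0, 0.003]
wrist_force: [7.9, 2.0, -3.2]
opening: 0.128
```

Request:
drive_tool(
  moves=[-3.6,-0.7,-0.6,0,-7.3,-1.4,-1.5,0,-10.8,-2.0,-2.8,0,-14.2,-2.6,-4.5,0,-14.2,-2.6,-4.5,0],
)

```text
time: 23.1
tcp_pos: [0.4785, -0.0531, 0.3026]
tcp_rot: [-0.096, 0.995, -0.0, 0.003]
wrist_force: [3.6, 2.8, 5.8]
opening: 0.13
```

```bash
python3 m.py 1; python3 - <<'E'
from fit import *
T=np.array([-.529,-.426,-.324,-.225,-.124,-.023,.078,.181,.388])
S=np.array([3.207,3.230,3.259,3.261,3.257,3.228,3.195,3.138,3.023]);D=np.array([2.946,2.918,2.983,2.989,2.964,2.929,2.953,2.860,2.74])
for A in(S,D):
    for k in(0,1):print(fit(T[:9-k],A[:9-k],1))
E
```

```text
23.1 theta -0.444 needle [(np.float64(3.23), np.float64(0.0)), (np.float64(2.918), np.float64(0.0))] mean 3.074 F [3.6 2.8 5.8]
(array([ 3.259, -0.24 ,  0.578]), array([-0.001,  0.007, -0.004, -0.002, -0.006,  0.001, -0.   ,  0.01 ,
       -0.005]))
(array([ 3.263, -0.238,  0.639]), array([-0.004,  0.007, -0.002,  0.001, -0.004,  0.002, -0.003,  0.002]))
(array([ 2.978, -0.236,  0.57 ]), array([-0.022,  0.037, -0.01 , -0.011,  0.006,  0.021, -0.037,  0.01 ,
        0.004]))
(array([ 2.976, -0.237,  0.521]), array([-0.019,  0.037, -0.011, -0.013,  0.004,  0.02 , -0.034,  0.016]))
```

Request:
drive_tool(
  moves=[-3.2,-0.6,-1.9,0,-6.2,-1.2,-4.2,0,-6.2,-1.2,-4.2,0],
)

```text
time: 23.5
tcp_pos: [0.4717, -0.0545, 0.2976]
tcp_rot: [-0.096, 0.995, -0.0, 0.002]
wrist_force: [3.0, 2.7, 5.2]
opening: 0.129
```

```bash
python3 m.py 1
```

```text
23.5 theta -0.662 needle [(np.float64(3.138), np.float64(0.0)), (np.float64(2.844), np.float64(0.0))] mean 2.991 F [3.  2.7 5.2]
```

Request:
drive_tool(
  moves=[2.9,0.6,2.3,0,6.1,1.2,4.2,0,6.1,1.2,4.2,0],
)

```text
time: 23.9
tcp_pos: [0.4761, -0.0538, 0.2997]
tcp_rot: [-0.096, 0.995, -0.0, -0.003]
wrist_force: [-3.5, -4.9, -2.0]
opening: 0.129
```

```bash
python3 m.py 1
```

```text
23.9 theta -0.537 needle [(np.float64(3.201), np.float64(0.0)), (np.float64(2.95), np.float64(0.0))] mean 3.076 F [-3.5 -4.9 -2. ]
```

The path repeats (3.138 again at -0.66). Going forward to the fitted peak, commanded -0.215, which should measure about -0.24.

Request:
drive_tool(
  moves=[3.3,0.6,1.7,0,6.8,1.3,3.0,0,9.9,1.9,3.8,0,9.9,1.9,3.8,0,9.9,1.9,3.8,0],
)

```text
time: 24.5
tcp_pos: [0.4856, -0.052, 0.3033]
tcp_rot: [-0.096, 0.995, -0.0, -0.003]
wrist_force: [-4.9, -4.5, -1.4]
opening: 0.13
```

```bash
python3 m.py 1
```

```text
24.5 theta -0.262 needle [(np.float64(3.261), np.float64(0.0)), (np.float64(2.991), np.float64(0.0))] mean 3.126 F [-4.9 -4.5 -1.4]
```

Request:
drive_tool(
  moves=[0,0,0,0,0,0,0,0,0,0,0,0,0,0,0,0,0,0,0,0],
  jaw=0.5,
)

```text
time: 25.1
tcp_pos: [0.4871, -0.0514, 0.3045]
tcp_rot: [-0.096, 0.995, -0.0, 0.0]
wrist_force: [-1.1, -0.1, 0.2]
opening: 0.485
```

Request:
drive_tool(
  moves=[0,0,20,0,0,0,50,0,0,0,90,0,0,0,120,0,0,0,120,0],
)

```text
time: 25.6
tcp_pos: [0.488, -0.0516, 0.429]
tcp_rot: [-0.096, 0.995, -0.002, 0.004]
wrist_force: [0.9, -0.4, 0.4]
opening: 0.501
```

```bash
python3 m.py 1; python3 - <<'E'
from h import *
# journal centre from the depth clouds: fit a circle of radius 16 mm to x,z of the steel points near y=-50
from scipy.optimize import least_squares
for n in("scene","side"):
    p,d,c=grab(n,"end"+n);cv2.imwrite(f"pics/end{n}.png",p[:,:,::-1])
    W=cloud(p,d,c);b=(W[...,:2]-O)@B.T*1e3;z=W[...,2]*1e3
    for t,x0,x1,y0,y1,z0,z1 in(("journal",-25,40,-66,-54,92,130),("shaft",-12,12,-5,15,98,115)):
        m=(b[...,0]>x0)&(b[...,0]<x1)&(b[...,1]>y0)&(b[...,1]<y1)&(z>z0)&(z<z1);R=16 if t=="journal" else 8
        r=least_squares(lambda q:np.hypot(b[m][:,0]-q[0],z[m]-q[1])-R,[0,100],loss="soft_l1");print(n,t,m.sum(),r.x.round(1),round(r.cost/max(1,m.sum()),2))
I=np.hstack([cv2.imread("pics/endscene.png")[100:300,100:380],cv2.imread("pics/endside.png")[170:370,180:460]])
cv2.imwrite("pics/end.png",cv2.resize(I,None,fx=1.42,fy=1.42,interpolation=cv2.INTER_CUBIC))
E
```

```text
25.6 theta -0.045 needle [(np.float64(3.262), np.float64(0.0)), (np.float64(2.989), np.float64(0.0))] mean 3.125 F [ 0.9 -0.4  0.4]
scene journal 77 [ 7.3 98.6] 0.48
scene shaft 26 [ 0.2 98.3] 0.36
side journal 65 [ 7.4 97.9] 0.52
side shaft 46 [-1.  98.5] 0.26
```

View pics/end.png

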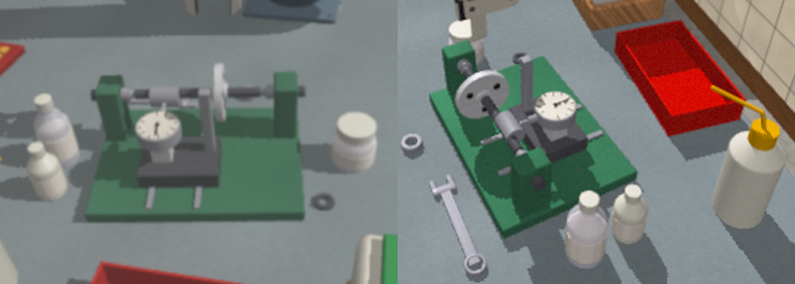

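The end view shows the gauge and spindle in place, both bottles (about (50,140) and (45,170) in the left half) and the jar (355,140) standing, and the gripper clear. The depth fit, independent of the needle, puts the journal centre 7 to 8 mm towards the plunger and level with the axis (+0.3 mm and -0.6 mm). Handing in.

```bash
python3 -c "
from plant import order,observe
print(observe()['time'],order.sign_off())"
```

```text
the job is handed in; nothing more can be done
25.8 None
```

The job is done and handed in at 25.8 s, with the journal's high side squarely under the plunger as far as my checks can tell.

**What I did:**
- **Gauge:** I gripped the post with 12 N and slid the gauge about 30 mm, until the needle was about 0.6 rad (3 mm of plunger) off rest, then let go. The needle held there.
- **Spindle:** I turned the pulley over the top towards the gauge in pinched strokes at 10 N. I swept through the needle's peak and fitted the top of the swing. Then I backed off, came forward to the peak again and released.

**Last checks, after release and with the gripper well clear:**
- **Needle:** It read 3.262 rad (scene camera) and 2.989 rad (side camera). Those match the highest readings of the sweep, 3.261 and 2.989.
- **Journal:** A depth fit put its centre 7.1 mm (scene) and 8.4 mm (side) towards the plunger from the shaft, and +0.3 and -0.6 mm in height. That is within about 0.07 rad of square.
- **Plunger:** It is pressed in about 15–16 mm of its 26 mm and was never near the end of its travel.
- **Bottles and jar:** Both bottles and the jar are standing.

**What disagreed:**
- **Camera offset:** The two cameras differ by about 0.27 rad in absolute needle angle, so I relied on their changes rather than the absolute value.
- **Turn ratio:** Near the peak the spindle seemed to turn only about three quarters of the tool's angle, so I placed it by the needle and not by the arm angle.

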